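Pop a coffee pod and trap it on the chute

TASK

Press the coffee-pod dispenser's red button fully down with one finger, so that its ejector pops the copper-banded pod out of its nest, and trap the pod with the other finger on the sloping chute before it slides out at the bottom. Let the ejector move the pod out: do not push the pod while it stands in its nest, and never lift it. Finish while holding: one finger still keeping the button down, the other still holding the pod back on the chute; leave everything else where it stands.

Things in the scene. Friction and masses are not known exactly. Their poses are not given: they have to be found in the camera images.
- dispenser: White coffee-pod dispenser fixed to the worktop, 212 x 126 mm, 84 mm tall at its back. Origin on the worktop under it; z up; x points to its back (the steel chute runs down towards -x), y to the side of the red button. Behind the crest lies the nest: a level steel floor (z 50 mm, x +20 to +80 mm) between cheeks 72 mm high.
- button_top (a point): Centre of the flat top of the red push button, 32 mm in diameter; it moves with the button. Dispenser frame: x = -45 mm, y = +32 mm, z = 50 mm when up, 40 mm when fully down. The button stands beside the chute, 62 mm from the chute's centre line.
- eject_button (a joint): Travel of the red button: 0 up, 0.010 m fully down (hard stop). A spring of 300 N/m with 1.2 N preload pushes it back up: about 4 N fully down. It is geared to the pusher behind the pod: 4 mm towards -x per 1 mm of press. At about 7 mm the pod tips over the crest and slides down the chute in under half a second: have the trapping finger in the chute before then.
- chute_crest (a point): Top edge of the chute, on its centre line (dispenser x +20, y -30, z 50 mm). From here the floor falls 20 degrees towards -x. The chute is polished steel, very slippery, 56 mm wide inside, its side walls 3 mm thick and 13 mm above the floor. A finger standing in it stops the pod, as the gaps beside the finger are too narrow to pass.
- chute_spot (a point): Point on the chute floor's centre line straight across from the button (dispenser x -45, y -30, z 26 mm). A fingertip over it, at the height of another one on the button, is 24 mm above the floor with the button up and 14 mm above it with the button fully down: low enough to stop the 30 mm tall pod.
- chute_end (a point): Open lower end of the chute floor, on its centre line (dispenser x -100, y -30, z 6 mm); there is no stop here.
- pod: Loose steel coffee pod with a copper-coloured band and lid, a puck 48 mm in diameter and 30 mm tall, about 100 g, standing upright in the nest (at dispenser x = +45 mm, y = -30 mm). Origin at the centre of its underside, z up through its lid.
- spare_pod: Bystander: an equal pod with a blue band and lid, standing on the worktop between the dispenser and the mugs. 48 mm in diameter, 30 mm tall; origin at the centre of its underside.
- teaspoon: Bystander: teaspoon with a blue handle, 138 x 27 x 13 mm, lying on the worktop near the dispenser; origin under its centre.
- mug_a: Bystander: white mug with spots, 78 x 114 x 93 mm, origin under its centre.
- mug_b: Bystander: dark mug, 88 x 126 x 106 mm, origin under its centre.
- honey_jar: Bystander: glass jar with a green lid, 64 x 68 x 84 mm, origin under its centre.
- keys: Bystander: bunch of keys lying flat, 104 x 115 x 8 mm, origin under its centre.
There are look-alikes about, which are no part of the job. Leave any green or yellow look-alike of the pod alone.

How it is judged:
At the end, for the whole second after the job is handed in: Button at least 7 mm down under a finger (over 1 N); pod at rest (under 20 mm/s) on the chute, its centre past the crest (dispenser x under 14 mm) and short of the lower end (over -80 mm), on its base (within 0.6 rad of upright), leaning on a finger (over 0.03 N) (value of joint eject_button above 0.007 m and x of pod in the frame of dispenser between -0.08 and 0.014 m and contact force between the fingers and pod above 0.03 N and contact force between the fingers and dispenser above 1 N and linear speed of pod below 0.02 m/s and angle between the z axis of pod and the z axis of dispenser, either way round below 0.6 rad); the arm keeps its last pose, push and grip.
It fails at once if the pod slid out at the bottom of the chute, or left it sideways (x of pod in the frame of dispenser below -0.085 m or y of pod in the frame of dispenser below -0.055 m or y of pod in the frame of dispenser above -0.005 m).
It fails at once if the pod was lifted (z of pod in the frame of dispenser above 0.065 m).
It fails at once if a finger pushed the pod while it still stood in its nest (contact force between the fingers and pod above 0.5 N and x of pod in the frame of dispenser above 0.038 m).
It fails at once if a bystander was moved by more than 15 mm (distance of any of spare_pod, teaspoon, mug_a, mug_b, honey_jar, keys from where it was at the start of the episode above 0.015 m).
It also fails if it takes over 32 s, if anything falls off the work surface, if the arm or the gripper's body presses on something with over 40 N, if the wrist force passes 120 N, or if a joint passes its speed limit or range.

ROBOT

A 6-joint arm with a two-finger parallel gripper is mounted at the origin on a cart in front of the work surface, level with it; the furniture and walls round the work are solid. World frame = base frame: x ahead of the robot, y to its left, z up, the work surface at z = 0. Lengths are in m, angles in rad, forces in N, time in s.
With the tool pointing down it reaches from about 0.35 to 0.975 m from the base axis. Payload 7.1 kg.
Tool frame: the origin (TCP) lies at the very end of the fingers, on their centre line; the grasp point (between the pads) lies 19 mm behind it (ctrl.grasp_offset is the distance from the TCP to the grasp point, in m); z points along the fingers, x is the direction in which the jaws open and shut, and the axes are right-handed (so a half turn about z gives the same grasp; the last joint's range is limited). The gripper opens to 88 mm and grips with 3 to 60 N. Pads are 20 mm wide; open, the fingers measure 115 mm over their backs; the gripper's body (75 mm by 178 mm) begins 61 mm behind the grasp point.
Start: joints at [-1.332, 0.423, 1.63, -0, 1.089, -0.019], TCP at [0.159, -0.604, 0.223] pointing down, gripper open.
Joint ranges: [-3, 3], [-0.9, 2.11], [0.09, 2.58], [-1.31, 4.45], [0.11, 2.69], [-2.54, 2.54]. Speed limits (rad/s): [2.39, 2.39, 3.01, 3.14, 3.14, 3.14].

INTERFACE

Orientations are given as a rotation vector (axis times angle).
In Python, from rig import ctrl gives the robot as it stands. Calls block until the motion is done:
- ctrl.move_ptp(position, orientation): joint-space move of the TCP to a pose.
- ctrl.line_to(position, vel=0.15, attitude=None, contact_N=None): straight line of the TCP; attitude=None keeps the orientation; vel is the mean speed in m/s. With contact_N (N) it stops when the force on the tool has changed by that much, and returns True; else False.
- ctrl.movej(angles): joint-space move.
- ctrl.gripper_open() and ctrl.gripper_close(): open the fingers fully, or close them until they stop; the grip force is fixed at half the most.
- ctrl.hold(seconds).
- ctrl.ik(position, orientation): joint angles nearest the present ones, or None.
- ctrl.state(): the state.
- ctrl.camera(name): name is "side" or "top" or "wrist"; returns (picture, depth): 480x640x3 uint8, red, green, blue; 480x640 float32, m along the optical axis (not along the pixel's ray), 0 where there is no reading.
- ctrl.get_calibration(name): a dict with "mtx" (3x3 intrinsics, pixels), "cam_to_world" (4x4, takes a point from camera to world coordinates); the wrist camera has in their place "T_tool_cam" (4x4, takes a point from camera to tool coordinates, whose origin is the TCP and whose axes are the tool frame's). Camera axes: x right, y down, z forward; pixel columns grow to the right and rows downward; lengths in m; the calibration is good to about 2 mm. A picture is of the moment at which its call begins: read the wrist's pose just before it. get_calibration takes no time and is no camera call.
A pose or a line that the arm cannot do raises ctrl.IKError and nothing moves.
- ctrl.sign_off(): hands the job in, once; it reports no verdict.
The state is a dict: "clock": time; "q": joint angles; "qvel": joint speeds; "joint_efforts": joint torques, N m; "tcp_pos": TCP position; "ee_rot": TCP orientation; "force": force on the tool from outside, world axes, zero at the start; "wrist_torque": the same for the moment, N m; "finger_gap": opening from 0.0 (shut) to 1.0 (fully open).
Only numpy, scipy, OpenCV 4.12 (cv2) and the standard library are available. Lean on these libraries where they do the work, as an engineer would, in place of code of your own. Each camera call takes 0.05 s, during which the arm holds its last target. There are 200 camera calls.

## Working session

There is one attempt and no reset: what is moved stays moved. The work goes in short steps, each a Python script; the robot and the scene stay as the last script left them, time stands still between calls to the robot, and variables do not carry over. Pictures are saved under pics/ and viewed, about 8 in all and at most 12, crops included, and the job is handed in when it is done.

```bash
mkdir -p pics; ls; python3 - <<'E'
from rig import ctrl
import cv2,numpy as np
for n in("top","side"):
    p,d=ctrl.camera(n); np.savez(f"pics/{n}.npz",p=p,d=d); cv2.imwrite(f"pics/{n}0.png",p[:,:,::-1])
    c=ctrl.get_calibration(n); print(n,c["mtx"].tolist(),np.round(c["cam_to_world"],4).tolist())
print(ctrl.get_calibration("wrist"));print(ctrl.state()["clock"],ctrl.state()["finger_gap"],ctrl.state()["ee_rot"])
E
```

```text
pics
top [[456.2248589886785, 0.0, 327.83438774228847], [0.0, 456.2248589886785, 242.04308676316734], [0.0, 0.0, 1.0]] [[0.0183, -0.9841, 0.1766, 0.2819], [-0.9998, -0.0187, -0.0005, -0.1562], [0.0038, -0.1766, -0.9843, 1.1666], [0.0, 0.0, 0.0, 1.0]]
side [[530.5881265345852, 0.0, 323.4114551596324], [0.0, 530.5881265345852, 240.05378273177126], [0.0, 0.0, 1.0]] [[0.2052, -0.8709, 0.4465, -0.2752], [-0.9787, -0.186, 0.087, -0.271], [0.0073, -0.4548, -0.8905, 1.5943], [0.0, 0.0, 0.0, 1.0]]
{'mtx': array([[364.14784073,   0.        , 321.60842393],
       [  0.        , 364.14784073, 244.02706484],
       [  0.        ,   0.        ,   1.        ]]), 'T_tool_cam': array([[ 9.99999906e-01, -4.32338341e-04, -4.52118712e-05,
         6.05939749e-04],
       [ 4.28742976e-04,  9.63802177e-01,  2.66618040e-01,
        -7.28047170e-02],
       [-7.16939015e-05, -2.66618035e-01,  9.63802271e-01,
        -1.62226681e-01],
       [ 0.00000000e+00,  0.00000000e+00,  0.00000000e+00,
         1.00000000e+00]])}
0.1 1.004871536376598 [-2.48790058e+00  1.91689572e+00  1.74339077e-03]
```

View pics/top0.png

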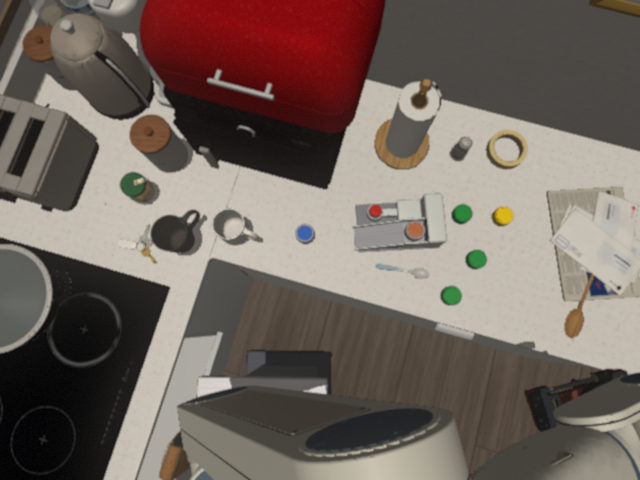

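View pics/side0.png

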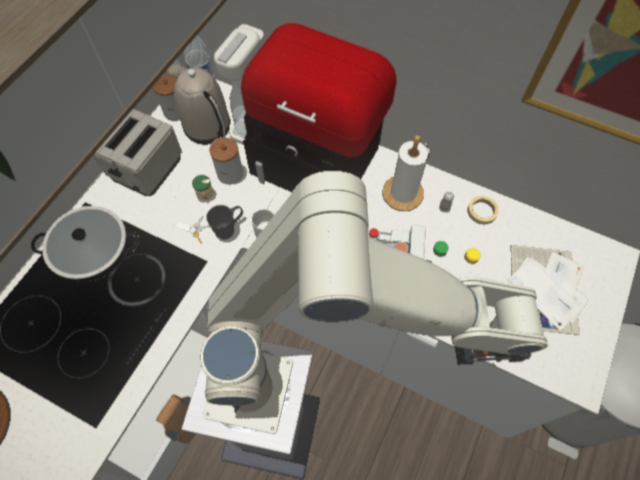

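The top view shows the dispenser at about (355–445, 195–250). The red button is at (376,211), the pod's copper lid at (416,231), and the spoon is below it at (403,270). In the side view the arm mostly hides it. Next I'll locate the dispenser from the button and lid, then look from above with the wrist camera.

```bash
cat > h.py <<'E'
import numpy as np,cv2
from scipy.spatial.transform import Rotation as R
def ray(px,K,T,z):
    d=T[:3,:3]@np.array([(px[0]-K[0,2])/K[0,0],(px[1]-K[1,2])/K[1,1],1]); o=T[:3,3]
    return o+d*(z-o[2])/d[2]
def blob(p,lo,hi,box=None,n=1):
    h=cv2.cvtColor(p,cv2.COLOR_RGB2HSV); m=cv2.inRange(h,np.array(lo),np.array(hi))
    if box: k=np.zeros_like(m); x0,y0,x1,y1=box; k[y0:y1,x0:x1]=255; m&=k
    cs=sorted(cv2.findContours(m,cv2.RETR_EXTERNAL,cv2.CHAIN_APPROX_NONE)[0],key=cv2.contourArea)[::-1][:n]
    return [(cv2.minEnclosingCircle(c),cv2.contourArea(c)) for c in cs]
def pose(b,l):  # dispenser pose from world button (-45,32) and lid (45,-30)
    v=(l-b)[:2]; w=np.array([.09,-.062])
    a=np.arctan2(v[1],v[0])-np.arctan2(w[1],w[0]); c,s=np.cos(a),np.sin(a)
    M=np.array([[c,-s],[s,c]]); o=(b[:2]+l[:2])/2-M@np.array([0,.001])
    return o,a,M,np.linalg.norm(v)
def toolrot(a,flip=1):  # tool z down, tool x along flip*dispenser y
    x=flip*np.array([-np.sin(a),np.cos(a),0]); z=np.array([0,0,-1.]); return R.from_matrix(np.c_[x,np.cross(z,x),z]).as_rotvec()
E
python3 - <<'E'
from h import *
from rig import ctrl
p=np.load("pics/top.npz")["p"]; c=ctrl.get_calibration("top"); K,T=c["mtx"],c["cam_to_world"]
print(p[211,376],p[231,416])
b=blob(p,(0,190,90),(4,255,255),(355,195,395,225)) or blob(p,(174,150,90),(180,255,255),(355,195,395,225))
l=blob(p,(4,90,60),(14,255,255),(400,218,432,245),2)
print(b,l)
B=ray(b[0][0][0],K,T,.05);L=ray(l[0][0][0],K,T,.08)
o,a,M,n=pose(B,L);print(B,L,o,a,n,np.hypot(90,62))
t=np.append(o+M@[-.045,.001],.25)
for f in(1,-1):
    r=toolrot(a,f);q=ctrl.ik(t,r);print(f,r,None if q is None else np.round(q,2))
E
```

```text
[177  50  45] [171 104  72]
[(((375.25, 210.0), 4.366162300109863), 37.5)] [(((415.3387145996094, 229.2096710205078), 7.664254188537598), 160.5)]
[ 0.56655077 -0.2746974   0.05      ] [ 0.5126722  -0.36910346  0.08      ] [ 0.53861507 -0.32198495] -1.4861714067336047 0.10869868502115314 109.288608738514
1 [3.13878081 0.13288885 0.        ] [-0.5   0.36  1.66 -0.    1.12 -0.58]
-1 [ 0.13288885 -3.13878081 -0.        ] None
```

```bash
python3 - <<'E'
from h import *
from rig import ctrl
a=-1.4862;o=np.array([.5386,-.3220]);M=np.array([[np.cos(a),-np.sin(a)],[np.sin(a),np.cos(a)]])
ctrl.move_ptp(np.append(o+M@[-.045,.001],.21),toolrot(a))
s=ctrl.state();p,d=ctrl.camera("wrist");np.savez("pics/w1.npz",p=p,d=d,pos=s["tcp_pos"],rot=s["ee_rot"]);cv2.imwrite("pics/w1.png",p[:,:,::-1])
print(s["clock"],s["tcp_pos"],s["ee_rot"],s["finger_gap"],s["force"])
E
```

```text
1.9167 [ 0.53539971 -0.27792432  0.21001268] [ 3.13866797e+00  1.30456826e-01 -1.01662999e-04] 0.9941197033471246 [0.15368112 0.49874234 0.77752857]
```

View pics/w1.png

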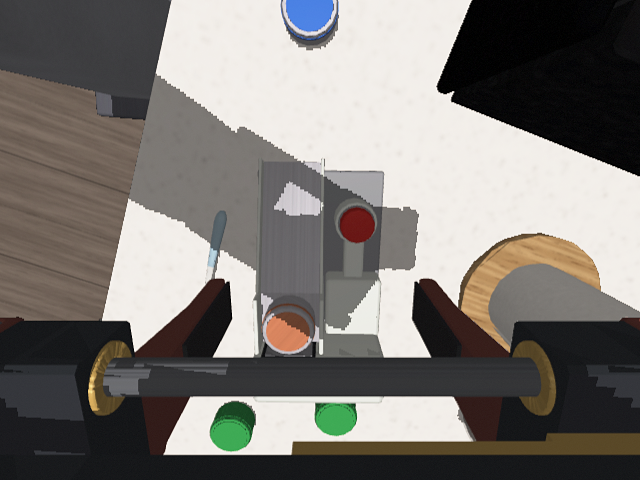

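The wrist view shows the button at (357,226) and the copper lid at (289,332). The chute spans columns 259–324, and the fingers are in view on either side, clear of the bystanders. I'll refine the pose from this picture and project the fingertip corners as a check.

```bash
python3 - <<'E'
from h import *
from rig import ctrl
f=np.load("pics/w1.npz");p,d=f["p"],f["d"];c=ctrl.get_calibration("wrist");K=c["mtx"];Tc=c["T_tool_cam"]
T=np.eye(4);T[:3,:3]=R.from_rotvec(f["rot"]).as_matrix();T[:3,3]=f["pos"];T=T@Tc
b=blob(p,(0,190,60),(6,255,200),(325,190,390,260))
l=blob(p,(4,60,50),(18,255,255),(255,300,325,358),2)
print(b,l,p[226,357],d[226,357],d[332,289])
m=cv2.inRange(cv2.cvtColor(p,cv2.COLOR_RGB2HSV),np.array((0,180,60)),np.array((6,255,255)))
B=ray(b[0][0][0],K,T,.05);L=ray(l[0][0][0],K,T,.08)
o,a,M,n=pose(B,L);print(B,L,o,a,n)
def P(px):
    z=d[px[1],px[0]];return (T@np.array([(px[0]-K[0,2])/K[0,0]*z,(px[1]-K[1,2])/K[1,1]*z,z,1]))[:3]
def D(w): return np.round(np.append(M.T@(w[:2]-o),w[2])*1000,1)
print("lid",D(P((289,332))),"button",D(P((357,226))))
# profile across dispenser at the button row
for u in range(250,395,4): print(u,D(P((u,226))),end=';')
print()
Ti=np.linalg.inv(Tc)
for x in(-.0575,-.044,.044,.0575):
  for y in(-.01,.01):
    q=Ti@[x,y,0,1];print((x,y),np.round((K@q[:3]/q[2])[:2]),end=' ')
# finger depth points in tool frame
print()
for v in (270,285,300,320):
  for u in list(range(195,240,6))+list(range(408,450,6)):
    z=d[v,u]; q=Tc@np.array([(u-K[0,2])/K[0,0]*z,(v-K[1,2])/K[1,1]*z,z,1])
    if q[2]<.02: print(v,u,np.round(q[:3]*1000),end='|')
E
```

```text
[(((356.67333984375, 224.6160430908203), 17.19157600402832), 854.0)] [(((287.4707946777344, 331.15692138671875), 21.869619369506836), 1311.0), (((288.0, 325.0), 26.305992126464844), 75.5)] [106  25  21] 0.3300201 0.32435292
[ 0.5669404  -0.27404241  0.05      ] [ 0.51245522 -0.36941026  0.08      ] [ 0.53870135 -0.32181041] -1.486627763742327 0.10983470903197866
lid [ 45.8 -28.8  80.6] button [-43.9  32.5  49.8]
250 [-33.3 -74.2   1.7];254 [-32.8 -70.4  -0.3];258 [-42.  -58.8  40.9];262 [-39.1 -57.3  27.7];266 [-39.3 -53.3  28.8];270 [-39.1 -49.6  27.8];274 [-39.4 -45.5  29.4];278 [-39.5 -41.5  29.9];282 [-39.2 -37.9  28.2];286 [-39.3 -33.9  28.9];290 [-39.3 -30.1  29. ];294 [-39.2 -26.3  28.5];298 [-39.2 -22.4  28.5];302 [-38.8 -18.6  26.8];306 [-39.2 -14.7  28.7];310 [-39.1 -10.8  28.1];314 [-38.7  -7.   26.4];318 [-39.2  -3.1  28.4];322 [-41.9   0.8  40.6];326 [-34.2   4.9   6.2];330 [-34.    9.1   5.6];334 [-34.   13.2   5.5];338 [-41.1  15.9  37.2];342 [-43.8  18.9  49.4];346 [-44.1  22.5  50.7];350 [-43.9  26.2  49.8];354 [-44.1  29.7  50.5];358 [-44.   33.4  50.3];362 [-44.1  
[... 573 characters left out ...]
 426 [ 47. -11. -10.]|285 432 [ 50. -11.  -9.]|285 438 [ 52. -11. -10.]|300 195 [-52. -10. -24.]|300 201 [-49. -11. -25.]|300 207 [-47. -11. -25.]|300 213 [-45.  -9. -22.]|300 219 [-44.  -8. -19.]|300 225 [-44.  -4.  -9.]|300 414 [44. -1. -4.]|300 420 [ 44.  -5. -12.]|300 426 [ 44.  -9. -22.]|300 432 [ 46. -10. -24.]|300 438 [ 48. -10. -24.]|300 444 [ 50. -11. -25.]|320 195 [   0.  -72. -162.]|320 201 [-45.  -9. -39.]|320 207 [-44.  -7. -35.]|320 213 [-44.  -3. -28.]|320 219 [-44.   1. -21.]|320 225 [-44.   5. -11.]|320 231 [-44.  11.  -1.]|320 414 [   0.  -72. -162.]|320 420 [ 44.   4. -15.]|320 426 [ 44.  -1. -23.]|320 432 [ 44.  -4. -30.]|320 438 [ 44.  -8. -38.]|320 444 [ 46.  -9. -39.]|
```

The refined pose matches the nominal geometry: button-to-lid distance is 109.8 mm against 109.3 mm, and the heights agree. The fingers only open fully, so their inner faces are 88 mm apart. I'll set the hand so one inner edge covers the button's outer rim and the other finger blocks the chute (about 43 mm gap, narrower than the pod's 48 mm). A small yaw keeps the chute finger's edge clear of the side wall.

```bash
cat > d.py <<'E'
from h import *
a=-1.4866;o=np.array([.5387,-.3218]);M=np.array([[np.cos(a),-np.sin(a)],[np.sin(a),np.cos(a)]])
rot=toolrot(a-.08)
def W(x,y,z): return np.append(o+M@[x,y],z)
E
python3 - <<'E'
from d import *
from rig import ctrl
ctrl.line_to(W(-.054,-.001,.12),attitude=rot,vel=.1)
ctrl.line_to(W(-.054,-.001,.058),vel=.06)
s=ctrl.state();p,d=ctrl.camera("wrist");cv2.imwrite("pics/w2.png",p[:,:,::-1])
print(s["clock"],s["tcp_pos"]-W(-.054,-.001,.058),s["force"],s["finger_gap"])
E
```

```text
4.2083 [ 0.00029482 -0.0001543   0.00038681] [-0.12449476  0.36927135  0.04318332] 0.9969531679221791
```

View pics/w2.png

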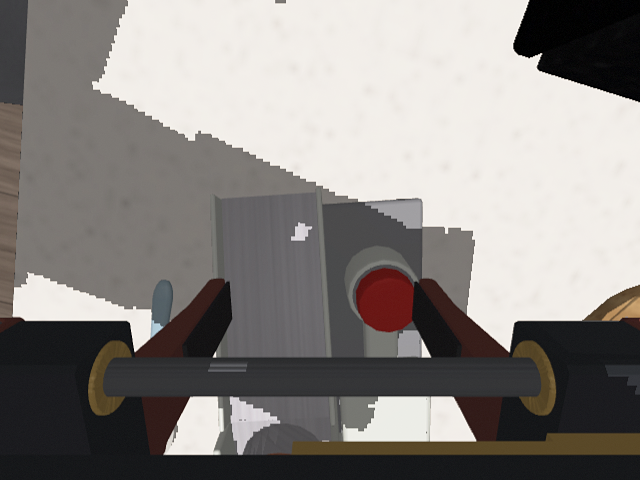

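The right fingertip's inner edge (col 414) overlaps the button's right edge (about col 418), which is 4–5 mm after perspective. The left fingertip (cols 203–231) stands inside the chute wall (col 216). This matches the plan, so I'll press.

```bash
python3 - <<'E'
from d import *
from rig import ctrl
s0=ctrl.state()["force"]
r=ctrl.line_to(W(-.054,-.001,.0385),vel=.02,contact_N=10)
s=ctrl.state();print(r,s["clock"],s["tcp_pos"],s["force"]-s0)
ctrl.hold(.8)
s=ctrl.state();print(s["clock"],s["tcp_pos"],s["force"]-s0)
p,d=ctrl.camera("wrist");cv2.imwrite("pics/w3.png",p[:,:,::-1]);t,_=ctrl.camera("top");cv2.imwrite("pics/t3.png",cv2.resize(t[180:280,330:470,::-1],None,fx=5,fy=5))
E
```

```text
True 5.125 [ 0.533371   -0.26813662  0.04015697] [-1.56604058  1.52750346  8.18539764]
5.925 [ 0.53333316 -0.26815186  0.04017328] [-0.76920472  0.66585477  7.55337098]
```

View pics/w3.png

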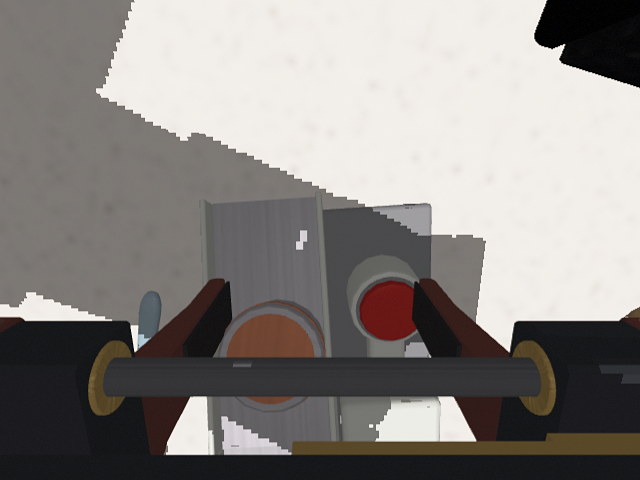

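View pics/t3.png

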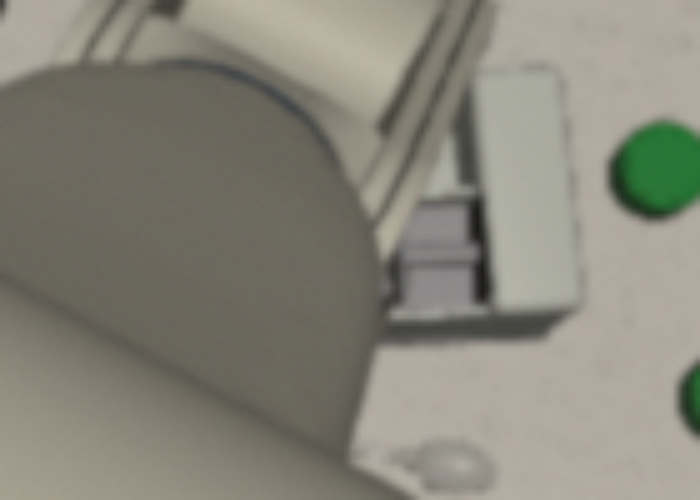

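The pod has been ejected and is held on the chute: its lid is centred near (273,355), against the left finger and the inner wall. The button is under the right finger, and the top crop shows the nest empty. Next I'll check that the pod is at rest and how deep the button is.

```bash
python3 - <<'E'
from d import *
from rig import ctrl
K=ctrl.get_calibration("wrist")["mtx"];Tc=ctrl.get_calibration("wrist")["T_tool_cam"]
prev=cv2.imread("pics/w3.png")[:,:,::-1].copy()
for i in range(3):
    s=ctrl.state();p,d=ctrl.camera("wrist")
    T=np.eye(4);T[:3,:3]=R.from_rotvec(s["ee_rot"]).as_matrix();T[:3,3]=s["tcp_pos"];T=T@Tc
    diff=cv2.absdiff(p,prev)[290:360,210:330].max(2);prev=p
    b=[]
    for u,v in((390,310),(270,340),(270,325)):
        z=d[v,u];w=(T@[(u-K[0,2])/K[0,0]*z,(v-K[1,2])/K[1,1]*z,z,1])[:3];b.append(np.round(np.append(M.T@(w[:2]-o),w[2])*1000,1))
    h=cv2.cvtColor(p,cv2.COLOR_RGB2HSV);m=cv2.inRange(h,np.array((4,60,50)),np.array((18,255,255)))[300:357,215:330];ys,xs=np.nonzero(m)
    print(s["clock"],"diffpx",(diff>25).sum(),b,"lid x",xs.min()+215,xs.max()+215,"top",ys.min()+300,s["force"])
    ctrl.hold(.8)
E
```

```text
6.025 diffpx 0 [array([-45.8,  31.7,  41.1]), array([-44.5, -24.4,  59. ]), array([-50.5, -24. ,  56.5])] lid x 219 325 top 302 [-0.92280072  1.22747063  7.34416671]
6.875 diffpx 0 [array([-45.6,  31.8,  40.7]), array([-43.9, -24.6,  58. ]), array([-50.3, -24.1,  56.1])] lid x 219 325 top 302 [-2.58104158  1.4719607   7.63260429]
7.725 diffpx 0 [array([-45.3,  31.9,  40. ]), array([-44.3, -24.5,  58.6]), array([-50.9, -23.9,  57.3])] lid x 219 325 top 302 [-1.8734463   1.24908904  7.80183872]
```

```bash
python3 -c "
from rig import ctrl
print(ctrl.sign_off(), ctrl.state()['clock'])"
```

```text
the job is handed in; nothing more can be done
the job is handed in; nothing more can be done
```

The button is held fully down by one finger, and the other is holding the pod back on the chute. I handed the job in at about 8.5 s of the 32 s allowed. There was no verdict to read.

- **How I did it:** I found the dispenser from the red button and the copper lid, in the top view and then the wrist view. The gripper can only open fully, so I set one finger's inner edge on the button's outer rim and the other finger across the chute. I then pressed straight down to the hard stop.
- **Button:** its top measured 40–41 mm high, where fully down is 40 mm. The tool felt about 7.5 N upwards.
- **Pod:** it came out of the nest and now stands upright on the chute, between the finger and the inner side wall, at roughly x −35 mm, y −26 mm. Three pictures over about 1.7 s showed no movement at all.
- **Not measured:** I couldn't measure the pod's force on the finger separately. I infer it from the pod resting on a slippery slope.
- **Bystanders:** I saw no contact with any of them in the wrist views, but I did not measure their positions again at the end.

No check failed or disagreed.

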